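# Set out the nested plant pots on their saucers

### The arm

A 7-joint arm with a two-finger parallel gripper is mounted at the origin on the work surface; the furniture and walls round the work are solid. World frame = base frame: x ahead of the robot, y to its left, z up, the work surface at z = 0. Lengths are in m, angles in rad, forces in N, time in s.
With the tool pointing down it reaches from about 0.35 to 0.9 m from the base axis. Payload 8.1 kg.
Tool frame: the origin (TCP) lies midway between the tips of the shut fingers; the grasp point (between the pads) lies 19 mm behind it; x points along the fingers, z is the direction in which the jaws open and shut, and the axes are right-handed (so a half turn about x gives the same grasp; the last joint's range is limited). The gripper opens to 92 mm and grips with 3 to 60 N. Pads are 19 mm wide; open, the fingers measure 130 mm over their backs; the gripper's body (75 mm by 190 mm) begins 47 mm behind the grasp point.
Start: joints at [1.23, 0.434, 0.025, 1.573, -0.012, 1.134, -0.075], TCP at [0.147, -0.607, 0.227] pointing down, gripper open.
Joint ranges: [-2.62, 2.62], [-0.44, 2.09], [-1.27, 1.32], [0.08, 2.57], [-1.32, 4.46], [0.12, 2], [-2.74, 2.74]. Speed limits (rad/s): [2.22, 2.22, 3.01, 3.01, 3.14, 3.14, 3.14].

### API

Orientations are given as a rotation vector (axis times angle).
In Python, from cell import arm gives the robot as it stands. The module is installed in compiled form; this text tells all that it offers.
- The arm moves only by the tool move_arm, never from a script. Its argument "steps" is text: rows parted by semicolons, each of 5 numbers parted by spaces: the shift along the tool's x, y, z in m, then the turn about the tool's x in rad, then the closure in counts, from 0 (fully open) to 255 (shut). A call has 1 to 10 rows; each row is the pose to reach, as a shift and turn from the pose commanded when the call began, along the tool's axes at that moment; what a row does not reach only later rows make up. A row lasts 1/12 s, in which the tool goes at most 41.7 mm and 7.16 degrees, less where a joint would pass 70% of its speed; a pose out of reach is approached as far as the arm can. A call with a gripper value outside its range is refused whole. The fingers move at their own pace and stop on an object; "squeeze" is the grip in N (left out, the last holds). Time passes only in rows, so rows that repeat a pose let the fingers close. It gives the time, the measured TCP pose, the force and the opening at its end, in the units of the state.
- arm.observe(): the state, without advancing time (a new reading comes with each control period).
- arm.get_image(name): name is "side" or "top"; returns a dict with "img" (480x640x3 uint8, blue, green, red), "z_map" (480x640 float32, m along the optical axis (not along the pixel's ray), 0 where there is no reading), "vfov" (degrees; the focal length in pixels is half the picture's height over the tangent of half this angle, whatever the lens; pixels are square), "cx", "cy" (the principal point, pixels), "extrinsics" (4x4, takes a point from camera to world coordinates). Camera axes: x right, y up, looking along -z (the intrinsics and any distortion apply to the point x, -y, -z); pixel columns grow to the right and rows downward; lengths in m; the calibration is good to about 2 mm. A picture is of the moment at which its call begins.
- arm.sign_off(): hands the job in, once; it reports no verdict.
The state is a dict: "clock": time; "joints": joint angles; "dq": joint speeds; "joint_efforts": joint torques, N m; "position": TCP position; "ee_rot": TCP orientation; "force": force on the tool from outside, world axes, zero at the start; "ft_torque": the same for the moment, N m; "width": opening from 0.0 (shut) to 1.0 (fully open).
Only numpy, scipy, OpenCV 4.12 (cv2) and the standard library are available. Lean on these libraries where they do the work, as an engineer would, in place of code of your own. Each camera call takes 0.05 s, during which the arm holds its last target.

### The job

Four glazed plant pots are nested into a stack; set them out for sowing: take the stack apart and stand each pot upright, foot flat in the well of the saucer of its own colour. Set the pots down rather than dropping them, do not tip any over, and leave the saucers and the two glass seed jars where they stand.

Things in the scene. Friction and masses are not known exactly. Their poses are not given: they have to be found in the camera images.
- blue_pot_centre (a point): Centre of the dark blue glazed pot, half-way up its 64 mm; z up its axis. The bottom of the nest, standing on the table at the start. Its upper 26 mm is a straight collar 70 mm across (mouth 56 mm), to grasp across; the 38 mm below taper to a foot 51 mm across. Weighs 60 to 200 g. 
- blue_saucer: Loose dark blue glazed saucer, 86 mm across and 18 mm high; origin at the centre of its underside, z up. Its flat well, 69 mm across at the bottom, lies 5 mm above the table; it belongs to the dark blue pot, whose foot has about 9 mm of room all round. The four saucers stand apart, in any order.
- white_pot_centre (a point): Centre of the cream white glazed pot, half-way up its 64 mm; z up its axis. Second from the bottom at the start. Its upper 26 mm is a straight collar 63 mm across (mouth 49 mm), to grasp across; the 38 mm below taper to a foot 44 mm across. Weighs 60 to 200 g. Its collar's underside rests on the rim of the next bigger pot, so the collar is free; the body hangs 38 mm down inside: lift straight up.
- white_saucer: Loose cream white glazed saucer, 79 mm across and 18 mm high; origin at the centre of its underside, z up. Its flat well, 62 mm across at the bottom, lies 5 mm above the table; it belongs to the cream white pot, whose foot has about 9 mm of room all round. The four saucers stand apart, in any order.
- yellow_pot_centre (a point): Centre of the ochre yellow glazed pot, half-way up its 64 mm; z up its axis. Third from the bottom at the start. Its upper 26 mm is a straight collar 56 mm across (mouth 42 mm), to grasp across; the 38 mm below taper to a foot 37 mm across. Weighs 60 to 200 g. Its collar's underside rests on the rim of the next bigger pot, so the collar is free; the body hangs 38 mm down inside: lift straight up.
- yellow_saucer: Loose ochre yellow glazed saucer, 72 mm across and 18 mm high; origin at the centre of its underside, z up. Its flat well, 55 mm across at the bottom, lies 5 mm above the table; it belongs to the ochre yellow pot, whose foot has about 9 mm of room all round. The four saucers stand apart, in any order.
- red_pot_centre (a point): Centre of the brick red glazed pot, half-way up its 64 mm; z up its axis. The top and smallest of the nest at the start. Its upper 26 mm is a straight collar 49 mm across (mouth 35 mm), to grasp across; the 38 mm below taper to a foot 30 mm across. Weighs 60 to 200 g. Its collar's underside rests on the rim of the next bigger pot, so the collar is free; the body hangs 38 mm down inside: lift straight up.
- red_saucer: Loose brick red glazed saucer, 65 mm across and 18 mm high; origin at the centre of its underside, z up. Its flat well, 48 mm across at the bottom, lies 5 mm above the table; it belongs to the brick red pot, whose foot has about 9 mm of room all round. The four saucers stand apart, in any order.
- green_jar_centre (a point): Bystander: glass seed jar with a green lid, 52 mm across, 69 mm tall; centre of its body, 31 mm above its underside. To be left standing where it is.
- red_jar_centre (a point): Bystander: glass seed jar with a red lid, 52 mm across, 69 mm tall; centre of its body, 31 mm above its underside. To be left standing where it is.
There are look-alikes about, which are no part of the job. There is more than one size of the part that bears red_pot_centre; the job needs the larger.

How it is judged:
By the outcome, as a careful person would: the job done as asked, in the order asked, and still so for the second after the job is handed in, with the robot touching nothing.
It also fails if it takes over 120 s, if anything falls off the work surface, if the arm or the gripper's body presses on something with over 40 N, if the wrist force passes 120 N, or if a joint passes its speed limit or range.

## Working session

There is one attempt and no reset: what is moved stays moved. The work goes in short steps, Python scripts to look and compute and a tool call to move; the robot and the scene stay as the last step left them, time stands still between calls to the robot, and variables do not carry over. Pictures are saved under pics/ and viewed, and the job is handed in when it is done.

Besides the shell and the picture viewer there is one more tool, called after "Call:" as name(argument=value, ...) on one line, values as JSON. move_arm: Moves the arm, as the interface text tells. Its arguments: {"type":"object","properties":{"steps":{"type":"string"},"squeeze":{"type":"number"}},"required":["steps"]}

```bash
mkdir -p pics; python3 - <<'E'
from cell import arm
import cv2,numpy as np
s=arm.observe();print({k:np.round(v,3) for k,v in s.items()})
for n in("side","top"):
    d=arm.get_image(n);cv2.imwrite(f"pics/{n}0.png",d["img"]);np.savez(f"{n}0.npz",**d)
    print(n,d["vfov"],d["cx"],d["cy"],np.round(d["extrinsics"],3).tolist(),[k for k in d])
E
```

```text
{'clock': np.float64(0.0), 'joints': array([ 1.23 ,  0.435,  0.025,  1.574, -0.012,  1.134, -0.075]), 'dq': array([ 0.001, -0.   , -0.001,  0.   ,  0.   , -0.   , -0.001]), 'joint_efforts': array([ 1.0000e-03, -6.6783e+01,  9.8600e-01, -3.1446e+01, -6.0000e-02,
        4.3000e-02,  0.0000e+00]), 'position': array([ 0.147, -0.607,  0.226]), 'ee_rot': array([ 1.033,  1.314, -1.032]), 'force': array([ 0.046,  0.127, -0.033]), 'ft_torque': array([ 0.002,  0.022, -0.037]), 'width': np.float64(1.001)}
side 54.48262867703172 321.16161658806556 233.8863641116405 [[1.0, -0.002, -0.013, 0.434], [-0.01, 0.484, -0.875, -0.87], [0.008, 0.875, 0.484, 0.573], [0.0, 0.0, 0.0, 1.0]] ['img', 'z_map', 'vfov', 'cx', 'cy', 'extrinsics']
top 43.55470121326822 319.46877834382263 241.8075155071166 [[0.071, 0.978, -0.198, 0.2], [-0.997, 0.069, -0.015, -0.026], [-0.001, 0.198, 0.98, 1.47], [0.0, 0.0, 0.0, 1.0]] ['img', 'z_map', 'vfov', 'cx', 'cy', 'extrinsics']
```

View pics/side0.png

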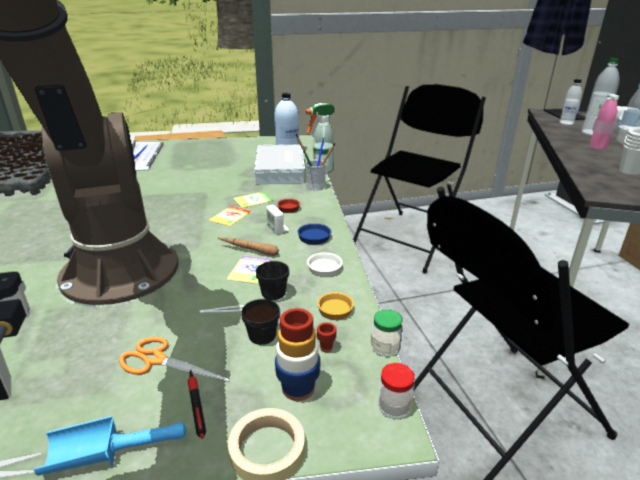

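View pics/top0.png

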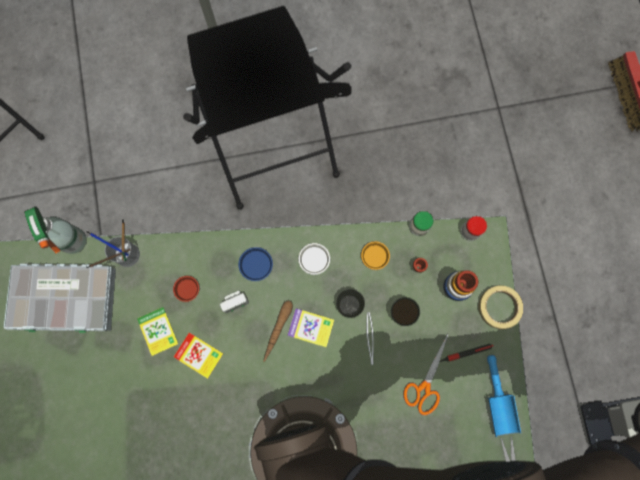

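```bash
cat > h.py <<'E'
import numpy as np,cv2
def load(n):
    return dict(np.load(n+".npz"))
def pts(d):
    h,w=d["z_map"].shape;f=h/2/np.tan(np.radians(float(d["vfov"]))/2)
    v,u=np.mgrid[:h,:w];z=d["z_map"]
    P=np.stack([(u-d["cx"])/f*z,-(v-d["cy"])/f*z,-z,np.ones_like(z)],-1)
    W=(P@d["extrinsics"].T)[...,:3];W[z==0]=np.nan;return W
def proj(d,p):
    h=480;f=h/2/np.tan(np.radians(float(d["vfov"]))/2)
    c=np.linalg.inv(d["extrinsics"])@np.r_[p,1]
    return float(d["cx"]+f*c[0]/-c[2]),float(d["cy"]-f*c[1]/-c[2])
E
python3 - <<'E'
from h import *
s=load("side0");t=load("top0")
cv2.imwrite("pics/c1.png",np.hstack([cv2.resize(s["img"][285:415,230:430],(600,390),interpolation=2)]))
cv2.imwrite("pics/c2.png",cv2.resize(t["img"][205:335,370:530],(640,520),interpolation=2))
W=pts(s);T=pts(t)
for n,u,v in[("redS",289,205),("blueS",314,234),("whiteS",324,264),("yelS",336,305),("green",388,318),("redj",398,373),("redrim",297,332),("small",327,345),("table",350,460)]:
    print(n,np.round(W[v,u],3))
for n,u,v in[("redS",186,288),("blueS",256,264),("whiteS",314,259),("yelS",375,256),("green",423,222),("redj",475,226),("redpot",466,282),("small",420,265),("table",300,400)]:
    print(n,np.round(T[v,u],3))
E
```

```text
redS [0.359 0.327 0.005]
blueS [0.431 0.153 0.007]
whiteS [0.454 0.017 0.005]
yelS [ 0.475 -0.135  0.007]
green [ 0.557 -0.252  0.07 ]
redj [ 0.554 -0.377  0.07 ]
redrim [ 0.408 -0.364  0.136]
small [ 0.454 -0.261  0.018]
table [ 0.481 -0.466 -0.   ]
redS [0.358 0.314 0.002]
blueS [0.43  0.148 0.001]
whiteS [0.451 0.006 0.011]
yelS [ 0.47  -0.144  0.002]
green [ 0.55  -0.25   0.066]
redj [ 0.55  -0.376  0.061]
redpot [ 0.409 -0.352  0.084]
small [ 0.455 -0.256  0.005]
table [0.113 0.014 0.009]
```

View pics/c1.png

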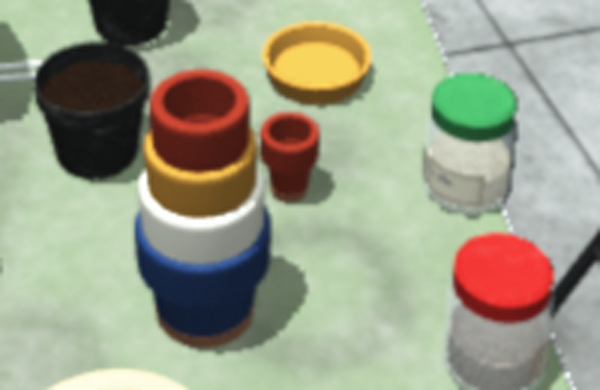

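View pics/c2.png

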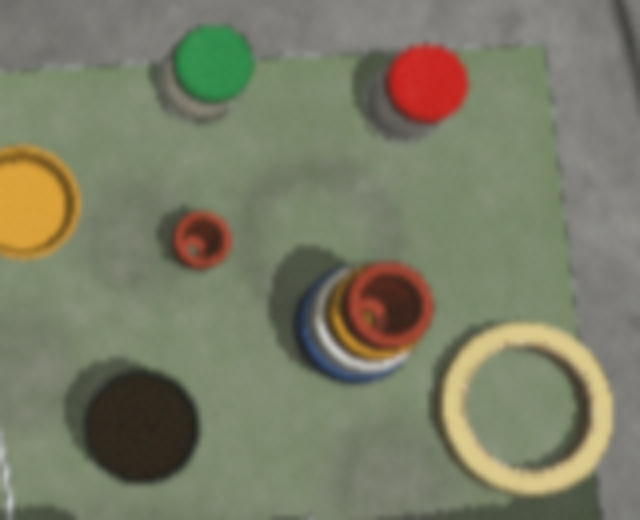

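```bash
cat >> h.py <<'E'
def ray(d,uv,z):
    f=240/np.tan(np.radians(float(d["vfov"]))/2);uv=np.asarray(uv,float).reshape(-1,2)
    D=np.c_[(uv[:,0]-d["cx"])/f,-(uv[:,1]-d["cy"])/f,-np.ones(len(uv))]@d["extrinsics"][:3,:3].T
    o=d["extrinsics"][:3,3];return o+D*((z-o[2])/D[:,2])[:,None]
def blob(d,c,r,col):
    hsv=cv2.cvtColor(d["img"],cv2.COLOR_BGR2HSV)
    H,S,V=[hsv[...,i].astype(int) for i in range(3)]
    m={"red":((H<9)|(H>172))&(S>130),"blue":(H>100)&(H<130)&(S>110),"yel":(H>12)&(H<28)&(S>130)&(V>90),"white":(S<45)&(V>125),
       "green":(H>60)&(H<90)&(S>150)}[col]
    k=np.zeros(m.shape,np.uint8);cv2.circle(k,c,r,1,-1)
    m=(m&(k>0)).astype(np.uint8);n,l,st,_=cv2.connectedComponentsWithStats(m)
    i=1+np.argmax(st[1:,4]);m=(l==i).astype(np.uint8)
    cs,_=cv2.findContours(m,cv2.RETR_EXTERNAL,cv2.CHAIN_APPROX_NONE)
    return max(cs,key=cv2.contourArea)[:,0]
def circ(d,c,r,col,z):
    p=ray(d,blob(d,c,r,col),z)[:,:2].astype(np.float32)
    h=cv2.convexHull(p)
    (x,y),R=cv2.minEnclosingCircle(h);b=p.mean(0)
    A=np.c_[2*p,np.ones(len(p))];s=np.linalg.lstsq(A,(p**2).sum(1),rcond=None)[0]
    return np.round([x,y,R*2,s[0],s[1],2*np.sqrt(s[2]+s[0]**2+s[1]**2)],4)
E
python3 - <<'E'
from h import *
s=load("side0");t=load("top0")
for n,d,L in[("side",s,[("red",289,205,25),("blue",314,234,28),("white",324,264,28),("yel",336,305,28),("red",297,325,24),("green",388,318,25),("red",398,377,25),("red",327,330,14)]),
 ("top",t,[("red",186,288,22),("blue",256,264,24),("white",314,259,24),("yel",375,256,24),("red",466,282,16),("green",423,222,18),("red",475,226,18),("red",420,265,12)])]:
  for i,(c,u,v,r) in enumerate(L):
    z=[.018]*4+[.142,.069,.069,.04]
    print(n,i,c,circ(d,(u,v),r,c,z[i]))
E
```

```text
side 0 red [0.36   0.3001 0.0818 0.3586 0.2999 0.0713]
side 1 blue [0.4312 0.1379 0.1004 0.4306 0.1385 0.0906]
side 2 white [ 0.4619  0.0058  0.2269  0.4565 -0.0006  0.169 ]
side 3 yel [ 0.4726 -0.1502  0.0826  0.4726 -0.1489  0.0741]
side 4 red [ 0.4068 -0.3534  0.0718  0.4069 -0.3535  0.0605]
side 5 green [ 0.5541 -0.2587  0.0467  0.5543 -0.2604  0.041 ]
side 6 red [ 0.5522 -0.3827  0.0564  0.5522 -0.3827  0.0512]
side 7 red [ 0.4529 -0.2555  0.0546  0.4528 -0.2547  0.0442]
top 0 red [0.3562 0.3115 0.0618 0.356  0.3113 0.0595]
top 1 blue [0.4278 0.1486 0.0798 0.4277 0.1487 0.0769]
top 2 white [0.4489 0.006  0.1171 0.4458 0.0062 0.0959]
top 3 yel [ 0.4698 -0.1431  0.0707  0.4697 -0.1431  0.0683]
top 4 red [ 0.4026 -0.3399  0.0483  0.4031 -0.3396  0.0457]
top 5 green [ 0.5533 -0.249   0.0428  0.5528 -0.2493  0.0392]
top 6 red [ 0.5493 -0.3775  0.0495  0.5495 -0.3773  0.0459]
top 7 red [ 0.4503 -0.2505  0.0345  0.4503 -0.2501  0.0319]
```

```bash
cat >> h.py <<'E'
def over(d,circles,box,out,k=4):
    u0,v0,u1,v1=box
    im=cv2.resize(d["img"][v0:v1,u0:u1],None,fx=k,fy=k,interpolation=cv2.INTER_CUBIC)
    for x,y,z,D in circles:
        q=[proj(d,(x+D/2*np.cos(a),y+D/2*np.sin(a),z)) for a in np.linspace(0,6.283,60)]
        q=((np.array(q)-[u0,v0]+.5)*k).astype(int)
        cv2.polylines(im,[q],True,(255,0,255),1)
    cv2.imwrite(out,im)
E
python3 - <<'E'
from h import *
s=load("side0");t=load("top0")
C=[(.356,.3115,.018,.065),(.4278,.1486,.018,.086),(.450,.006,.018,.079),(.4698,-.1431,.018,.072),(.403,-.340,.142,.049),(.403,-.340,.116,.056),(.403,-.340,.09,.063),(.403,-.340,.064,.07),(.403,-.34,0,.051),(.5533,-.249,.069,.048),(.5493,-.3775,.069,.05)]
over(s,C,(260,190,420,320),"pics/o1.png");over(s,C,(250,300,430,410),"pics/o2.png")
over(t,C,(165,235,325,310),"pics/o3.png");over(t,C,(350,205,510,305),"pics/o4.png")
E
```

```text
(no output)
```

View pics/o1.png

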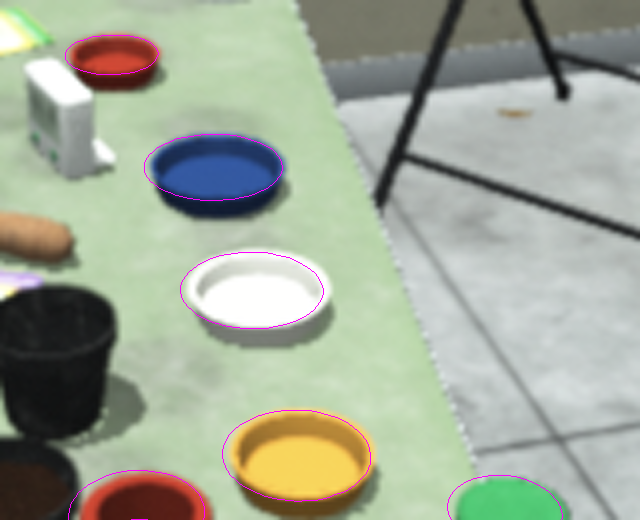

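View pics/o2.png

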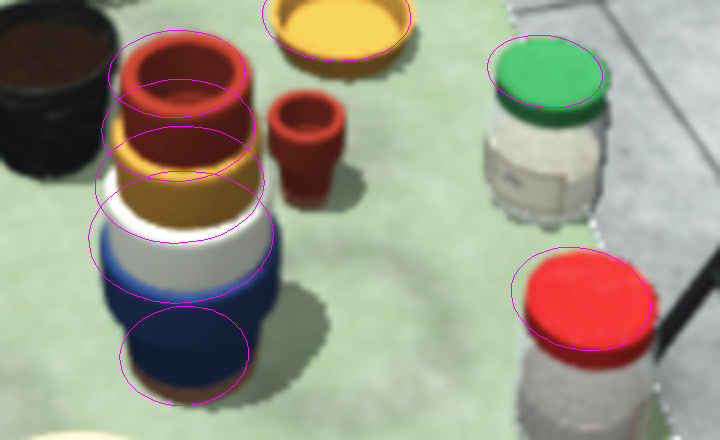

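View pics/o3.png

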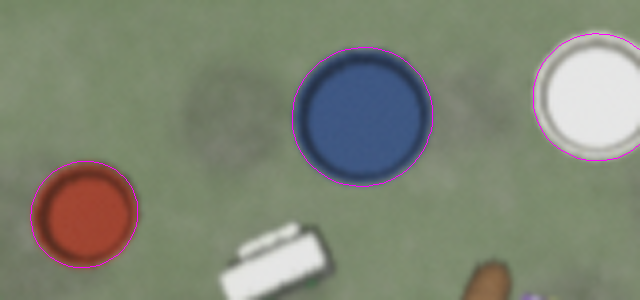

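View pics/o4.png

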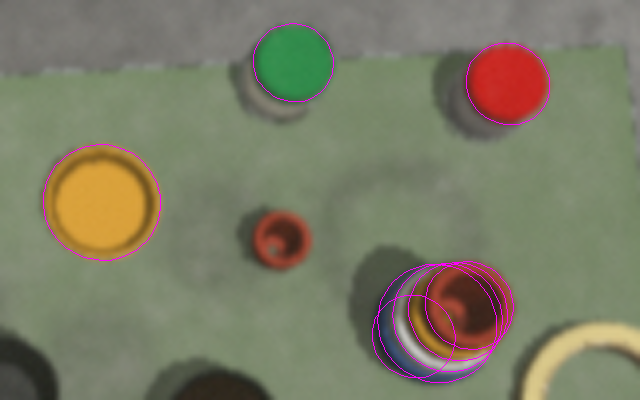

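```bash
cat >> h.py <<'E'
from scipy.spatial.transform import Rotation as Ro
def rel(target,st=None):
    from cell import arm
    st=st or arm.observe();R=Ro.from_rotvec(st["ee_rot"]).as_matrix()
    return np.round(R.T@(np.array(target)-st["position"]),4)
E
python3 - <<'E'
from h import *
from cell import arm
s=arm.observe();print(Ro.from_rotvec(s["ee_rot"]).as_matrix().round(3),s["position"])
print(rel((.4045,-.341,.226)))
W=pts(load("side0"));T=pts(load("top0"))
for n,u,v in[("rim near",297,337),("rim left edge",286,325)]: print(n,W[v-2:v+3,u].round(3))
E
```

```text
[[-0.     0.972  0.235]
 [ 0.001  0.235 -0.972]
 [-1.    -0.    -0.001]] [ 0.14707064 -0.60697245  0.22603933]
[ 3.000e-04  3.128e-01 -1.979e-01]
rim near [[ 0.408 -0.363  0.129]
 [ 0.408 -0.364  0.128]
 [ 0.408 -0.364  0.127]
 [ 0.408 -0.362  0.124]
 [ 0.408 -0.363  0.122]]
rim left edge [[ 0.393 -0.353  0.143]
 [ 0.393 -0.354  0.142]
 [ 0.393 -0.356  0.142]
 [ 0.393 -0.361  0.144]
 [ 0.393 -0.358  0.14 ]]
```

Call:
move_arm(steps="0 0.313 -0.198 0 0;0 0.313 -0.198 0 0;0 0.313 -0.198 0 0;0 0.313 -0.198 0 0;0 0.313 -0.198 0 0;0 0.313 -0.198 0 0;0 0.313 -0.198 0 0;0 0.313 -0.198 0 0;0 0.313 -0.198 0 0;0 0.313 -0.198 0 0", squeeze=20)

```text
clock: 0.93
position: [0.4107, -0.3339, 0.2267]
ee_rot: [1.028, 1.316, -1.021]
force: [0.6, 0.7, 0.6]
width: 1.001
```

```bash
cat > look.py <<'E'
import sys
from h import *
from cell import arm
n=sys.argv[1]
for c in("side","top"):
    d=arm.get_image(c);np.savez(n+c+".npz",**d)
    bx=[int(a) for a in sys.argv[2 if c=="side" else 3].split(",")]
    u0,v0,u1,v1=bx;k=min(600/(u1-u0),560/(v1-v0))
    cv2.imwrite(f"pics/{n}{c}.png",cv2.resize(d["img"][v0:v1,u0:u1],None,fx=k,fy=k,interpolation=2))
s=arm.observe()
print({k:np.round(s[k],4).tolist() for k in("clock","position","ee_rot","force","width","joints")})
E
python3 look.py a 200,220,440,440 400,180,540,340
```

```text
{'clock': 1.0333, 'position': [0.4058, -0.3397, 0.2265], 'ee_rot': [1.0295, 1.3145, -1.0292], 'force': [-1.1935, -1.335, -0.3731], 'width': 1.0004, 'joints': [0.696, 0.2876, -0.1265, 1.7972, 0.0407, 1.0599, -0.7743]}
```

View pics/aside.png

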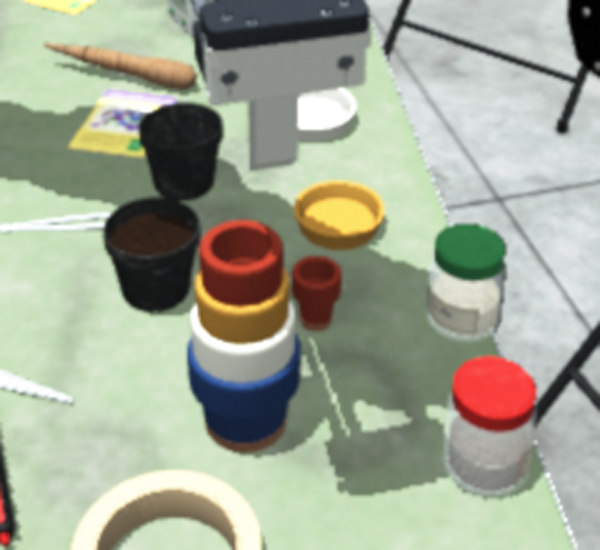

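View pics/atop.png

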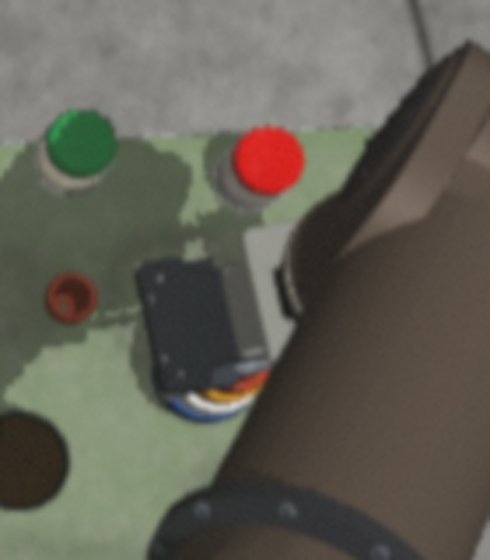

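```bash
python3 - <<'E'
from h import *
s=load("aside");p=np.array([.4058,-.3397,.2265]);z=np.array([.235,-.972,0]);y=np.array([.972,.235,0])
for o in(.046,.065):
  for w in(-.0095,.0095): print(o,w,proj(s,p+z*o+y*w))
W=pts(s)
for (u,v) in[(309,283),(302,283),(317,280),(309,270)]: print(W[v,u].round(4), (W[v,u]-p)@z,(W[v,u]-p)@y)
E
```

```text
0.046 -0.0095 (294.2846829653546, 288.6871672438917)
0.046 0.0095 (308.91269567210827, 286.63767876208163)
0.065 -0.0095 (297.3079120419803, 297.4804753727364)
0.065 0.0095 (312.32151131165193, 295.310982900003)
[ 0.4262 -0.3954  0.2414] 0.0589447565998122 0.0067322775691768125
[ 0.4176 -0.398   0.2432] 0.059485427417154894 -0.0021986472757734043
[ 0.4361 -0.3934  0.2445] 0.05934960901081335 0.01679571308332226
[ 0.4263 -0.3968  0.2615] 0.06035477212457741 0.006512254423488703
```

```bash
python3 look.py b 200,220,440,440 400,180,540,340; python3 - <<'E'
from h import *
s=load("bside");p=np.array([.4045,-.341,.2265]);
z=np.array([.235,-.972,0]);y=np.array([.972,.235,0])
W=pts(s)
for v in(270,280,285):
  r=W[v,285:330];q=(r-p);print(v,[(285+i,round(a@z,4),round(a@y,4)) for i,a in enumerate(q) if abs(a@z-.06)<.006][::4])
T=pts(load("btop"))
E
```

```text
{'clock': 1.1333, 'position': [0.4038, -0.3421, 0.2264], 'ee_rot': [1.0326, 1.3125, -1.034], 'force': [-0.2041, -0.534, 0.6028], 'width': 1.0025, 'joints': [0.699, 0.2875, -0.1238, 1.7973, 0.041, 1.06, -0.7741]}
270 [(296, np.float64(0.0572), np.float64(-0.0075)), (300, np.float64(0.0645), np.float64(-0.004)), (304, np.float64(0.0649), np.float64(0.0007)), (308, np.float64(0.0641), np.float64(0.0058)), (312, np.float64(0.0653), np.float64(0.0104))]
280 [(296, np.float64(0.0546), np.float64(-0.0073)), (300, np.float64(0.0631), np.float64(-0.004)), (304, np.float64(0.0628), np.float64(0.001)), (308, np.float64(0.0626), np.float64(0.006)), (312, np.float64(0.0628), np.float64(0.011))]
285 [(296, np.float64(0.0551), np.float64(-0.0075)), (300, np.float64(0.0632), np.float64(-0.0041)), (304, np.float64(0.0623), np.float64(0.001)), (308, np.float64(0.0627), np.float64(0.006)), (312, np.float64(0.0626), np.float64(0.011))]
```

View pics/bside.png

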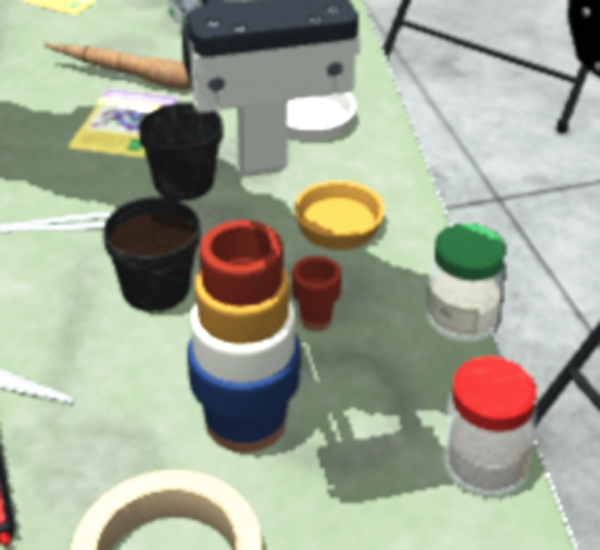

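Call:
move_arm(steps="0.035 0 0 0 0;0.07 0 0 0 0;0.09 0 0 0 0;0.1 0 0 0 0;0.108 0 0 0 0;0.108 0 0 0 0;0.108 0 0 0 0;0.108 0 0 0 0")

```text
clock: 1.8
position: [0.4054, -0.3421, 0.12]
ee_rot: [1.032, 1.31, -1.032]
force: [0.4, -0.8, 0.1]
width: 1.001
```

```bash
python3 look.py c 240,260,400,410 400,180,540,340
```

```text
{'clock': 1.9, 'position': [0.4054, -0.3419, 0.1199], 'ee_rot': [1.0321, 1.31, -1.0321], 'force': [0.1268, -0.0816, 1.2164], 'width': 1.0003, 'joints': [0.6924, 0.4059, -0.1221, 1.9243, 0.0665, 0.813, -0.7987]}
```

View pics/cside.png

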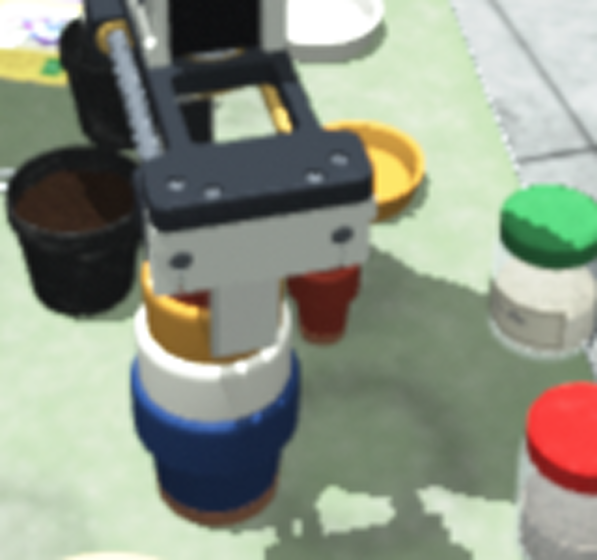

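Call:
move_arm(steps="0.0015 0 0 0 0;0.0015 0 0 0 255;0.0015 0 0 0 255;0.0015 0 0 0 255;0.0015 0 0 0 255;0.0015 0 0 0 255;0.0015 0 0 0 255;0.0015 0 0 0 255;0.0015 0 0 0 255;0.0015 0 0 0 255", squeeze=20)

```text
clock: 2.73
position: [0.4048, -0.3412, 0.1172]
ee_rot: [1.032, 1.313, -1.032]
force: [-0.1, -0.4, 0.9]
width: 0.533
```

```bash
python3 look.py d 240,260,400,410 400,180,540,340
```

```text
{'clock': 2.8333, 'position': [0.4048, -0.3412, 0.1172], 'ee_rot': [1.0323, 1.3125, -1.0322], 'force': [-0.0602, 0.2195, -0.6001], 'width': 0.529, 'joints': [0.692, 0.4094, -0.1221, 1.9271, 0.0669, 0.8091, -0.7993]}
```

View pics/dside.png

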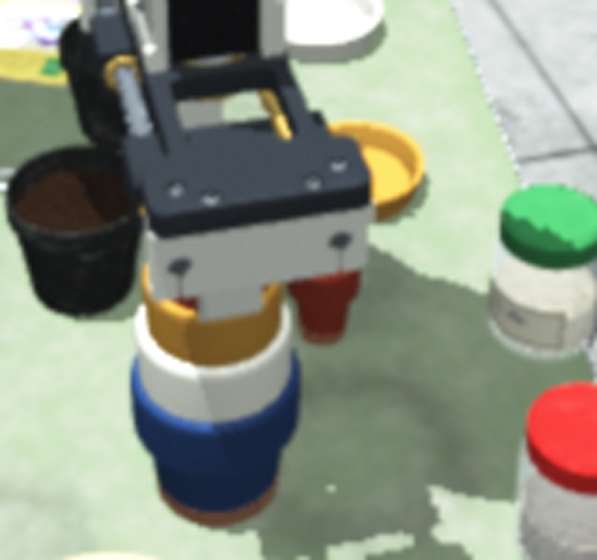

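Call:
move_arm(steps="-0.01 0 0 0 255;-0.025 0 0 0 255;-0.045 0 0 0 255;-0.07 0 0 0 255;-0.09 0 0 0 255;-0.1 0 0 0 255;-0.1 0 0 0 255;-0.1 0 0 0 255")

```text
clock: 3.5
position: [0.4047, -0.3413, 0.2172]
ee_rot: [1.032, 1.312, -1.032]
force: [-0.1, 0.2, -2.3]
width: 0.529
```

```bash
python3 look.py e 240,230,400,410 400,180,540,340; python3 -c "
from h import *
print(rel((.357,.3115,.2)),rel((.357,.3115,.0442)))"
```

```text
{'clock': 3.6, 'position': [0.4041, -0.3409, 0.216], 'ee_rot': [1.0325, 1.3144, -1.0328], 'force': [0.1741, 0.0314, -0.1319], 'width': 0.5271, 'joints': [0.6984, 0.2972, -0.1257, 1.8118, 0.0426, 1.0373, -0.7767]}
[ 0.0168  0.1079 -0.6451] [ 0.1726  0.1081 -0.6449]
```

View pics/eside.png

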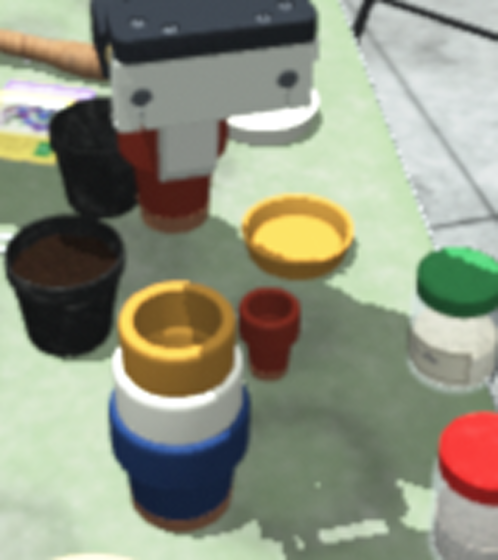

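Call:
move_arm(steps="0 0.0025 -0.015 0 255;0 0.0075 -0.045 0 255;0 0.0135 -0.08 0 255;0 0.02 -0.119 0 255;0 0.0265 -0.158 0 255;0 0.033 -0.197 0 255;0 0.0395 -0.236 0 255;0 0.046 -0.275 0 255;0 0.0525 -0.314 0 255;0 0.059 -0.353 0 255")

```text
clock: 4.43
position: [0.3772, 0.0178, 0.2165]
ee_rot: [1.031, 1.313, -1.033]
force: [1.0, -0.2, -0.0]
width: 0.535
```

```bash
python3 -c "
from h import *
from cell import arm
s=arm.observe();print(s['position'],s['width'],s['joints'].round(2),rel((.357,.3115,.2)))"
```

```text
[0.37723632 0.01779198 0.21645999] 0.5352947904110406 [ 0.22  0.07 -0.43  2.11  0.04  0.97 -1.56] [ 0.0164  0.0496 -0.2902]
```

Call:
move_arm(steps="0 0.0065 -0.039 0 255;0 0.013 -0.078 0 255;0 0.02 -0.117 0 255;0 0.0265 -0.156 0 255;0 0.033 -0.195 0 255;0 0.0395 -0.23 0 255;0 0.045 -0.262 0 255;0 0.048 -0.282 0 255;0 0.049 -0.292 0 255;0 0.049 -0.292 0 255")

```text
clock: 5.27
position: [0.3561, 0.3129, 0.2164]
ee_rot: [1.029, 1.316, -1.03]
force: [-0.9, -0.6, -0.5]
width: 0.532
```

```bash
python3 -c "
from cell import arm
arm.get_image('side');arm.get_image('side')"; python3 look.py f 230,110,350,260 140,220,280,340; python3 -c "
from h import *
print(rel((.357,.3115,.0442)))"
```

```text
{'clock': 5.4667, 'position': [0.358, 0.3091, 0.2168], 'ee_rot': [1.0323, 1.3108, -1.0348], 'force': [-0.4046, -0.9942, 0.0167], 'width': 0.5283, 'joints': [-0.2884, 0.2693, -0.6506, 1.9022, 0.1896, 1.0328, -2.3546]}
[ 0.1726 -0.0003 -0.0028]
```

View pics/fside.png

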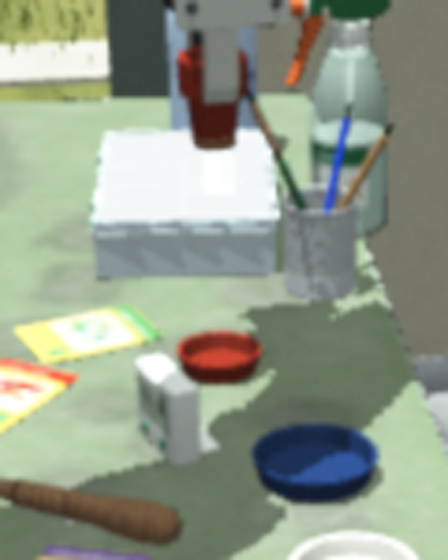

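View pics/ftop.png

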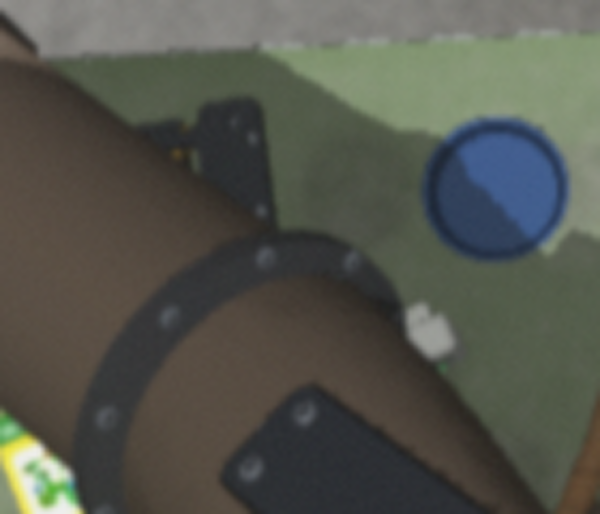

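```bash
python3 - <<'E'
from h import *
W=pts(load("side0"))
m=(np.abs(W[...,0]-.36)<.1)&(np.abs(W[...,1]-.31)<.16)&(W[...,2]>.03)
ys=W[m]
for y0 in np.arange(.15,.48,.03):
    q=ys[(ys[:,1]>=y0)&(ys[:,1]<y0+.03)]
    if len(q): print(round(y0,2),len(q),q[:,:].min(0).round(3),q.max(0).round(3))
f=load("fside")
# foot pos: red pot foot bottom, TCP .358 .3091 .2168 -> foot z .1776
print(proj(f,(.358,.3091,.1776)), proj(f,(.358-.015,.3091,.1776)),proj(f,(.358+.015,.3091,.1776)))
print(circ(f,(289,205),25,"red",.018))
E
```

```text
0.15 151 [0.323 0.157 0.03 ] [0.354 0.18  0.061]
0.18 92 [0.309 0.181 0.03 ] [0.343 0.209 0.06 ]
0.21 7 [0.309 0.21  0.032] [0.328 0.214 0.06 ]
0.42 231 [0.401 0.427 0.031] [0.457 0.45  0.133]
0.45 101 [0.405 0.45  0.03 ] [0.46  0.469 0.095]
(286.49104943124354, 148.30068850365586) (280.765016967, 148.2773390241549) (292.2153018901583, 148.32403072469324)
[0.36   0.3001 0.0818 0.3586 0.2999 0.0715]
```

Call:
move_arm(steps="0.02 0 0 0 255;0.05 0 0 0 255;0.085 0 0 0 255;0.115 0 0 0 255;0.14 0 0 0 255;0.155 0 0 0 255;0.162 0 0 0 255;0.162 0 0 0 255;0.162 0 0 0 255;0.162 0 0 0 255")

```text
clock: 6.3
position: [0.3587, 0.3112, 0.0564]
ee_rot: [1.034, 1.311, -1.031]
force: [0.4, -0.6, -0.1]
width: 0.528
```

```bash
python3 look.py g 230,140,350,260 140,220,280,340; python3 -c "
from h import *
print(rel((.357,.3115,.0442)))"
```

```text
{'clock': 6.4, 'position': [0.3586, 0.3114, 0.0564], 'ee_rot': [1.0343, 1.3115, -1.0309], 'force': [0.4755, 1.2158, -0.3817], 'width': 0.5237, 'joints': [-0.4092, 0.4865, -0.5463, 2.0831, 0.4018, 0.672, -2.5564]}
[ 0.0122 -0.0015 -0.0005]
```

View pics/gside.png

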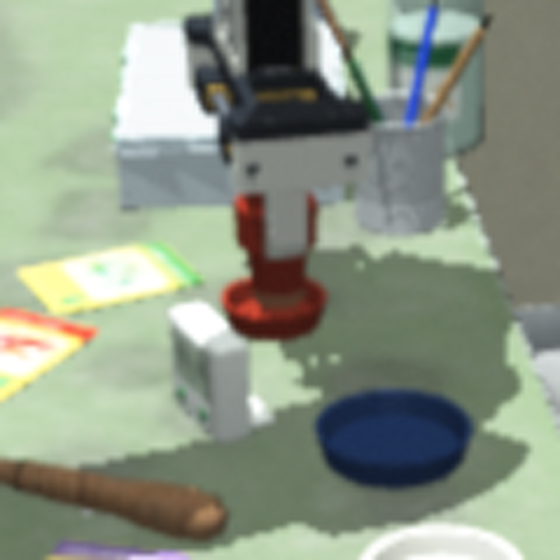

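Call:
move_arm(steps="0.003 -0.002 0 0 255;0.006 -0.002 0 0 255;0.008 -0.002 0 0 255;0.009 -0.002 0 0 255;0.01 -0.002 0 0 255;0.011 -0.002 0 0 255;0.012 -0.002 0 0 255;0.0125 -0.002 0 0 255;0.0125 -0.002 0 0 255")

```text
clock: 7.15
position: [0.3562, 0.311, 0.0438]
ee_rot: [1.033, 1.312, -1.031]
force: [-3.5, -3.6, 17.2]
width: 0.527
```

```bash
python3 look.py h 230,140,350,260 140,220,280,340
```

```text
{'clock': 7.25, 'position': [0.3562, 0.311, 0.0438], 'ee_rot': [1.0328, 1.3116, -1.031], 'force': [-3.9198, -3.1847, 16.1065], 'width': 0.5274, 'joints': [-0.4252, 0.504, -0.5314, 2.0972, 0.4221, 0.6428, -2.5781]}
```

View pics/hside.png

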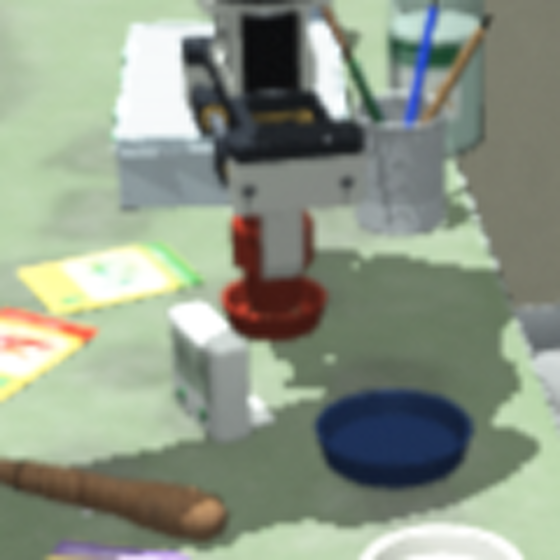

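Call:
move_arm(steps="-0.0008 0 0 0 255;-0.001 0 0 0 255;-0.001 0 0 0 110;-0.001 0 0 0 90;-0.001 0 0 0 60;-0.001 0 0 0 30;-0.001 0 0 0 0;-0.001 0 0 0 0")

```text
clock: 7.92
position: [0.3559, 0.3105, 0.0436]
ee_rot: [1.032, 1.312, -1.032]
force: [0.9, -0.4, 0.5]
width: 0.882
```

```bash
python3 look.py i 230,140,350,260 140,220,280,340
```

```text
{'clock': 8.0167, 'position': [0.3559, 0.3105, 0.0437], 'ee_rot': [1.0322, 1.3123, -1.0324], 'force': [-0.4044, -1.5419, -0.7166], 'width': 0.9633, 'joints': [-0.424, 0.5043, -0.532, 2.0974, 0.4207, 0.6436, -2.5767]}
```

View pics/iside.png

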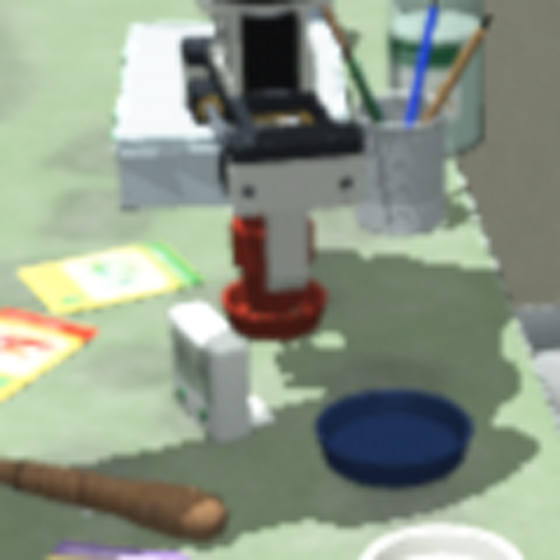

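Call:
move_arm(steps="-0.01 0 0 0 0;-0.03 0 0 0 0;-0.065 0 0 0 0;-0.1 0 0 0 0;-0.13 0 0 0 0;-0.15 0 0 0 0;-0.15 0 0 0 0;-0.15 0 0 0 0")

```text
clock: 8.68
position: [0.3564, 0.311, 0.1952]
ee_rot: [1.035, 1.311, -1.03]
force: [-0.3, -0.9, -0.2]
width: 0.999
```

```bash
python3 look.py j 200,140,440,400 140,220,280,340;python3 -c "
from h import *
print(rel((.405,-.341,.195)))
s=load('jside')
print(circ(s,(297,340),24,'yel',.116))"
```

```text
{'clock': 8.7833, 'position': [0.3555, 0.3099, 0.1932], 'ee_rot': [1.0314, 1.3122, -1.0333], 'force': [1.1155, 0.0028, -0.0318], 'width': 1.0015, 'joints': [-0.2956, 0.2956, -0.6543, 1.9374, 0.2153, 0.9791, -2.3834]}
[-0.0012 -0.1051  0.6443]
[ 0.4067 -0.3531  0.0762  0.4069 -0.3531  0.0663]
```

View pics/jside.png

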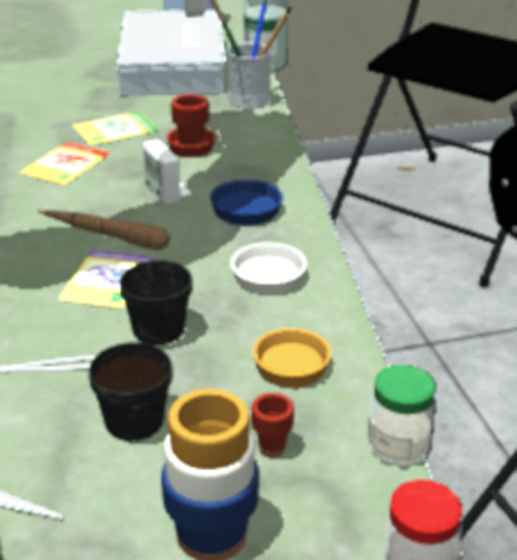

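Call:
move_arm(steps="0 -0.0025 0.015 0 0;0 -0.0075 0.045 0 0;0 -0.0135 0.083 0 0;0 -0.02 0.122 0 0;0 -0.0265 0.161 0 0;0 -0.033 0.2 0 0;0 -0.039 0.239 0 0;0 -0.0455 0.278 0 0;0 -0.052 0.317 0 0;0 -0.058 0.356 0 0")

```text
clock: 9.62
position: [0.382, -0.051, 0.1928]
ee_rot: [1.031, 1.314, -1.033]
force: [0.9, 0.4, -0.9]
width: 0.999
```

Call:
move_arm(steps="0 -0.0065 0.039 0 0;0 -0.013 0.078 0 0;0 -0.0195 0.117 0 0;0 -0.026 0.156 0 0;0 -0.0325 0.195 0 0;0 -0.039 0.234 0 0;0 -0.044 0.264 0 0;0 -0.047 0.282 0 0;0 -0.047 0.288 0 0;0 -0.047 0.288 0 0")

```text
clock: 10.45
position: [0.4048, -0.3409, 0.1922]
ee_rot: [1.034, 1.314, -1.034]
force: [0.2, 0.5, -0.9]
width: 1.001
```

```bash
python3 -c "
from cell import arm
for i in range(4):arm.get_image('side')
from h import *
print(arm.observe()['position'],rel((.4052,-.341,.092)))"
```

```text
[ 0.40564467 -0.33816872  0.19341612] [ 0.1014 -0.0011  0.0028]
```

Call:
move_arm(steps="0.03 0 0.001 0 0;0.06 0 0.001 0 0;0.08 0 0.001 0 0;0.092 0 0.001 0 0;0.1 0 0.001 0 0;0.1015 0 0.001 0 0;0.1015 0 0.001 0 0;0.1015 0 0.001 0 0")

```text
clock: 11.32
position: [0.4064, -0.341, 0.0931]
ee_rot: [1.032, 1.311, -1.032]
force: [-0.0, -0.2, -0.3]
width: 0.998
```

```bash
python3 look.py k 240,260,400,410 400,180,540,340
```

```text
{'clock': 11.4167, 'position': [0.4064, -0.3413, 0.0933], 'ee_rot': [1.0319, 1.3105, -1.0319], 'force': [-0.4936, 0.1309, -0.4851], 'width': 0.9985, 'joints': [0.7369, 0.4474, -0.1852, 1.9436, 0.1163, 0.7588, -0.8476]}
```

View pics/kside.png

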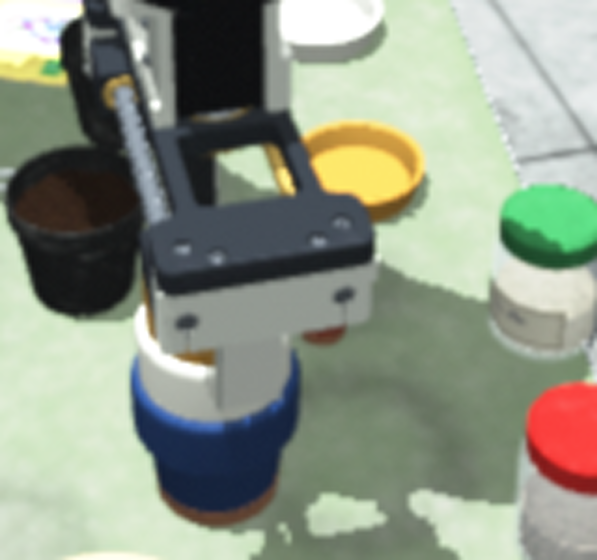

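Fine; close on yellow.

Call:
move_arm(steps="0.001 -0.001 0 0 0;0.001 -0.001 0 0 255;0.001 -0.001 0 0 255;0.001 -0.001 0 0 255;0.001 -0.001 0 0 255;0.001 -0.001 0 0 255;0.001 -0.001 0 0 255;0.001 -0.001 0 0 255;0.001 -0.001 0 0 255", squeeze=20)

```text
clock: 12.17
position: [0.4048, -0.3412, 0.0912]
ee_rot: [1.032, 1.312, -1.032]
force: [0.1, 0.6, 1.0]
width: 0.598
```

Call:
move_arm(steps="-0.01 0 0 0 255;-0.025 0 0 0 255;-0.045 0 0 0 255;-0.07 0 0 0 255;-0.09 0 0 0 255;-0.1 0 0 0 255;-0.1 0 0 0 255;-0.1 0 0 0 255")

```text
clock: 12.83
position: [0.4047, -0.3414, 0.1913]
ee_rot: [1.032, 1.312, -1.032]
force: [-0.1, 0.8, -1.5]
width: 0.595
```

```bash
python3 look.py l 240,230,400,410 400,180,540,340; python3 -c "
from h import *
print(rel((.4705,-.143,.19)))"
```

```text
{'clock': 12.9333, 'position': [0.4041, -0.3409, 0.19], 'ee_rot': [1.0325, 1.3143, -1.0328], 'force': [-0.1297, -0.3081, -1.3889], 'width': 0.5919, 'joints': [0.7543, 0.3284, -0.1988, 1.8412, 0.0766, 0.9814, -0.8101]}
[ 1.000e-04  1.112e-01 -1.767e-01]
```

View pics/lside.png

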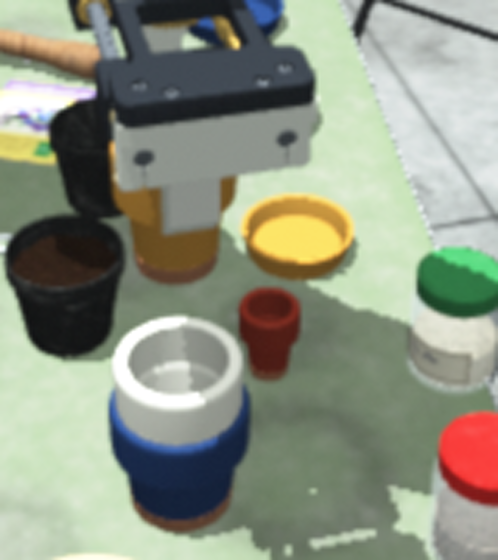

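Call:
move_arm(steps="0 0.01 -0.016 0 255;0 0.026 -0.042 0 255;0 0.044 -0.07 0 255;0 0.063 -0.1 0 255;0 0.08 -0.128 0 255;0 0.095 -0.151 0 255;0 0.106 -0.168 0 255;0 0.111 -0.177 0 255;0 0.111 -0.177 0 255;0 0.111 -0.177 0 255")

```text
clock: 13.77
position: [0.4703, -0.1438, 0.1904]
ee_rot: [1.031, 1.314, -1.033]
force: [-0.4, -0.9, -1.1]
width: 0.595
```

Call:
move_arm(steps="0.02 0 0 0 255;0.05 0 0 0 255;0.08 0 0 0 255;0.105 0 0 0 255;0.12 0 0 0 255;0.13 0 0 0 255;0.133 0 0 0 255;0.133 0 0 0 255;0.133 0 0 0 255")

```text
clock: 14.52
position: [0.4714, -0.1439, 0.0589]
ee_rot: [1.033, 1.311, -1.033]
force: [-0.4, 0.0, -0.6]
width: 0.592
```

```bash
python3 look.py m 270,220,410,350 340,200,480,320; python3 -c "
from h import *
print(rel((.4705,-.143,.0442)))"
```

```text
{'clock': 14.6167, 'position': [0.4717, -0.1436, 0.0593], 'ee_rot': [1.0329, 1.3102, -1.0318], 'force': [-0.5499, 0.6723, -0.7223], 'width': 0.5927, 'joints': [0.3863, 0.4584, -0.2604, 2.0557, 0.1906, 0.6478, -1.3342]}
[ 0.015  -0.0011 -0.0009]
```

View pics/mside.png

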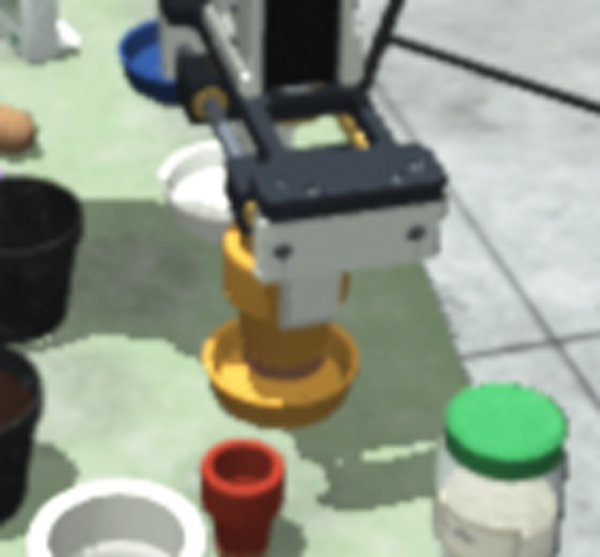

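Call:
move_arm(steps="0.004 -0.001 -0.001 0 255;0.008 -0.001 -0.001 0 255;0.011 -0.001 -0.001 0 255;0.0125 -0.001 -0.001 0 255;0.0135 -0.001 -0.001 0 255;0.0145 -0.001 -0.001 0 255;0.015 -0.001 -0.001 0 255;0.015 -0.001 -0.001 0 255")

```text
clock: 15.28
position: [0.4698, -0.1421, 0.0439]
ee_rot: [1.032, 1.312, -1.032]
force: [-3.3, 1.5, 11.9]
width: 0.594
```

Call:
move_arm(steps="-0.0006 0 0 0 255;-0.0006 0 0 0 255;-0.0006 0 0 0 95;-0.0006 0 0 0 75;-0.0006 0 0 0 50;-0.0006 0 0 0 20;-0.0006 0 0 0 0;-0.0006 0 0 0 0")

```text
clock: 15.95
position: [0.4698, -0.1424, 0.0438]
ee_rot: [1.032, 1.312, -1.032]
force: [0.2, -0.9, -0.3]
width: 0.941
```

Call:
move_arm(steps="-0.001 0 0 0 0;-0.02 0 0 0 0;-0.05 0 0 0 0;-0.08 0 0 0 0;-0.105 0 0 0 0;-0.12 0 0 0 0;-0.12 0 0 0 0;-0.12 0 0 0 0")

```text
clock: 16.62
position: [0.4702, -0.1426, 0.1644]
ee_rot: [1.033, 1.31, -1.032]
force: [-1.2, -0.4, -0.8]
width: 0.998
```

```bash
python3 look.py n 250,180,410,410 340,200,480,320; python3 -c "
from h import *
print(rel((.405,-.341,.165)))"
```

```text
{'clock': 16.7167, 'position': [0.4691, -0.1423, 0.1629], 'ee_rot': [1.0319, 1.3136, -1.0331], 'force': [-0.9371, -0.0929, -0.1479], 'width': 1.0022, 'joints': [0.4261, 0.3096, -0.2997, 1.9557, 0.1156, 0.8939, -1.2659]}
[-0.002  -0.1091  0.178 ]
```

View pics/nside.png

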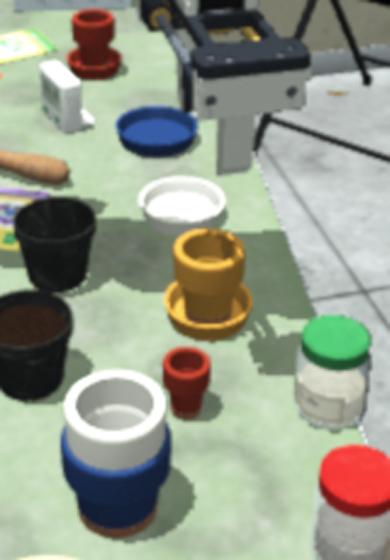

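Call:
move_arm(steps="0 -0.01 0.016 0 0;0 -0.026 0.042 0 0;0 -0.044 0.07 0 0;0 -0.062 0.101 0 0;0 -0.079 0.129 0 0;0 -0.094 0.153 0 0;0 -0.104 0.17 0 0;0 -0.109 0.178 0 0;0 -0.109 0.178 0 0;0 -0.109 0.178 0 0")

```text
clock: 17.55
position: [0.4057, -0.3399, 0.1629]
ee_rot: [1.033, 1.314, -1.032]
force: [0.2, -0.5, -0.0]
width: 0.998
```

Call:
move_arm(steps="0.03 0 0 0 0;0.06 0 0 0 0;0.08 0 0 0 0;0.092 0 0 0 0;0.097 0 0 0 0;0.097 0 0 0 0;0.097 0 0 0 0;0.097 0 0 0 0")

```text
clock: 18.22
position: [0.4067, -0.3408, 0.0678]
ee_rot: [1.032, 1.311, -1.031]
force: [1.0, 0.5, 0.0]
width: 0.999
```

```bash
python3 look.py o 240,260,400,410 400,180,540,340;python3 -c "
from h import *
print(rel((.405,-.341,.0655)))"
```

```text
{'clock': 18.3167, 'position': [0.4065, -0.3412, 0.0679], 'ee_rot': [1.0318, 1.3105, -1.0317], 'force': [-0.3595, 0.9893, -0.0538], 'width': 1.0002, 'joints': [0.7419, 0.485, -0.1937, 1.9636, 0.1394, 0.7036, -0.8691]}
[ 0.0024 -0.0014 -0.0006]
```

View pics/oside.png

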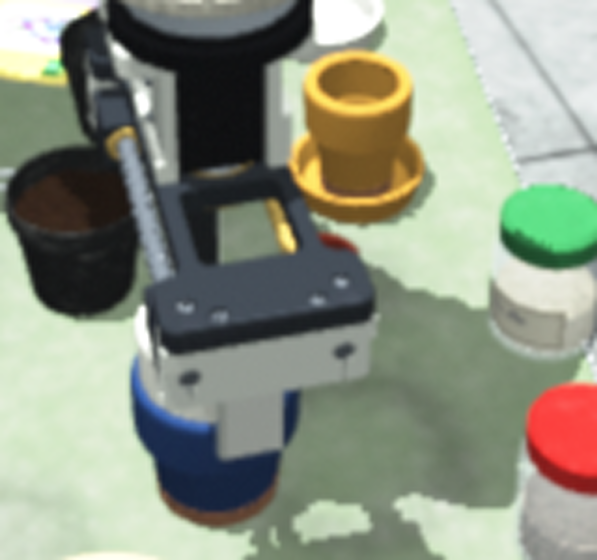

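Call:
move_arm(steps="0.0015 -0.001 0 0 0;0.0015 -0.001 0 0 255;0.0015 -0.001 0 0 255;0.0015 -0.001 0 0 255;0.0015 -0.001 0 0 255;0.0015 -0.001 0 0 255;0.0015 -0.001 0 0 255;0.0015 -0.001 0 0 255;0.0015 -0.001 0 0 255", squeeze=20)

```text
clock: 19.07
position: [0.4048, -0.3412, 0.0653]
ee_rot: [1.032, 1.313, -1.032]
force: [0.0, 1.1, 0.4]
width: 0.69
```

Call:
move_arm(steps="-0.01 0 0 0 255;-0.025 0 0 0 255;-0.045 0 0 0 255;-0.07 0 0 0 255;-0.09 0 0 0 255;-0.11 0 0 0 255;-0.12 0 0 0 255;-0.12 0 0 0 255;-0.12 0 0 0 255")

```text
clock: 19.82
position: [0.4047, -0.3414, 0.1854]
ee_rot: [1.032, 1.312, -1.032]
force: [-0.8, 0.7, -2.3]
width: 0.688
```

```bash
python3 look.py p 240,230,400,410 400,180,540,340; python3 -c "
from h import *
print(rel((.4505,.006,.185)))"
```

```text
{'clock': 19.9167, 'position': [0.4041, -0.3409, 0.1841], 'ee_rot': [1.0326, 1.3142, -1.0328], 'force': [-0.5983, -0.7072, -1.6862], 'width': 0.6854, 'joints': [0.7674, 0.3361, -0.2161, 1.8473, 0.0858, 0.9691, -0.819]}
[-0.0006  0.1268 -0.3262]
```

View pics/pside.png

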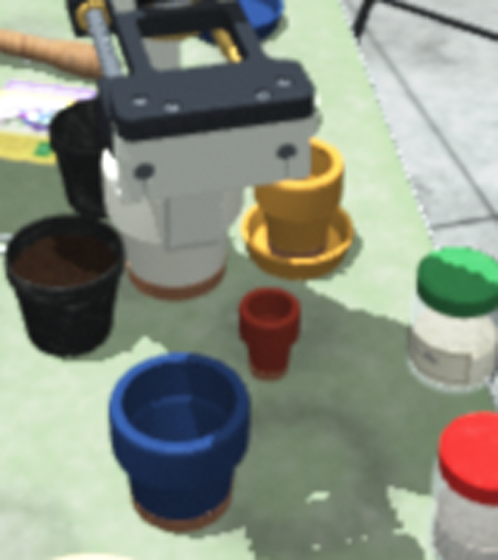

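Call:
move_arm(steps="0 0.006 -0.015 0 255;0 0.016 -0.042 0 255;0 0.03 -0.077 0 255;0 0.044 -0.113 0 255;0 0.058 -0.149 0 255;0 0.072 -0.185 0 255;0 0.086 -0.221 0 255;0 0.1 -0.257 0 255;0 0.112 -0.288 0 255;0 0.121 -0.311 0 255")

```text
clock: 20.75
position: [0.4484, -0.0072, 0.1843]
ee_rot: [1.03, 1.315, -1.031]
force: [0.3, -0.3, -1.4]
width: 0.69
```

Call:
move_arm(steps="0 0.005 -0.013 0 255;0 0.006 -0.015 0 255;0 0.006 -0.015 0 255;0.02 0.006 -0.015 0 255;0.05 0.006 -0.015 0 255;0.08 0.006 -0.015 0 255;0.105 0.006 -0.015 0 255;0.12 0.006 -0.015 0 255;0.126 0.006 -0.015 0 255;0.126 0.006 -0.015 0 255")

```text
clock: 21.58
position: [0.4501, 0.0041, 0.0578]
ee_rot: [1.032, 1.314, -1.036]
force: [0.2, -0.5, -0.8]
width: 0.689
```

```bash
python3 look.py q 260,190,400,320 280,200,420,320; python3 -c "
from h import *
print(rel((.4505,.006,.0438)))"
```

```text
{'clock': 21.6833, 'position': [0.4517, 0.0047, 0.0597], 'ee_rot': [1.0329, 1.3116, -1.0332], 'force': [0.5918, -0.918, -1.5002], 'width': 0.6904, 'joints': [0.155, 0.4199, -0.3603, 2.1435, 0.2515, 0.6173, -1.717]}
[ 0.0159 -0.0009 -0.0015]
```

View pics/qside.png

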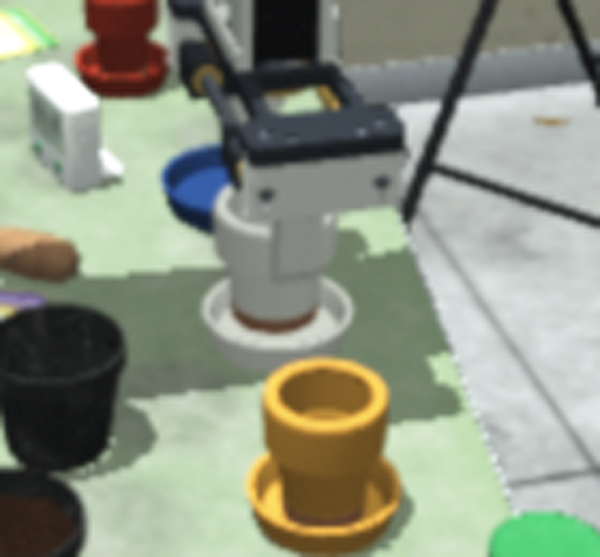

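Call:
move_arm(steps="0.004 0 -0.0015 0 255;0.008 0 -0.0015 0 255;0.011 0 -0.0015 0 255;0.0125 0 -0.0015 0 255;0.0135 0 -0.0015 0 255;0.0145 0 -0.0015 0 255;0.015 0 -0.0015 0 255;0.015 0 -0.0015 0 255")

```text
clock: 22.35
position: [0.4512, 0.0069, 0.0443]
ee_rot: [1.032, 1.312, -1.032]
force: [-0.2, -0.1, -0.2]
width: 0.692
```

Call:
move_arm(steps="0.0004 0 0 0 255;0.0008 0 0 0 255;0.001 0 0 0 255;0.001 0 0 0 255")

```text
clock: 22.68
position: [0.4513, 0.007, 0.0442]
ee_rot: [1.032, 1.312, -1.032]
force: [-4.0, -0.1, 13.5]
width: 0.694
```

Call:
move_arm(steps="-0.0006 0 0 0 255;-0.0006 0 0 0 255;-0.0006 0 0 0 75;-0.0006 0 0 0 60;-0.0006 0 0 0 40;-0.0006 0 0 0 20;-0.0006 0 0 0 0;-0.0006 0 0 0 0")

```text
clock: 23.35
position: [0.4511, 0.0069, 0.0439]
ee_rot: [1.032, 1.312, -1.032]
force: [0.1, 0.4, -0.1]
width: 0.985
```

Call:
move_arm(steps="-0.001 0 0 0 0;-0.02 0 0 0 0;-0.05 0 0 0 0;-0.08 0 0 0 0;-0.105 0 0 0 0;-0.12 0 0 0 0;-0.12 0 0 0 0;-0.12 0 0 0 0")

```text
clock: 24.02
position: [0.4515, 0.0068, 0.1645]
ee_rot: [1.033, 1.311, -1.031]
force: [-0.2, -0.9, -1.0]
width: 0.995
```

```bash
python3 look.py r 250,180,410,410 280,200,420,320; python3 -c "
from h import *
print(rel((.405,-.341,.165)))"
```

```text
{'clock': 24.1167, 'position': [0.4504, 0.0067, 0.1631], 'ee_rot': [1.0316, 1.3132, -1.0333], 'force': [0.2247, 0.1147, -0.0824], 'width': 1.004, 'joints': [0.2183, 0.2622, -0.4207, 2.035, 0.1386, 0.8725, -1.6123]}
[-0.0018 -0.126   0.3273]
```

View pics/rside.png

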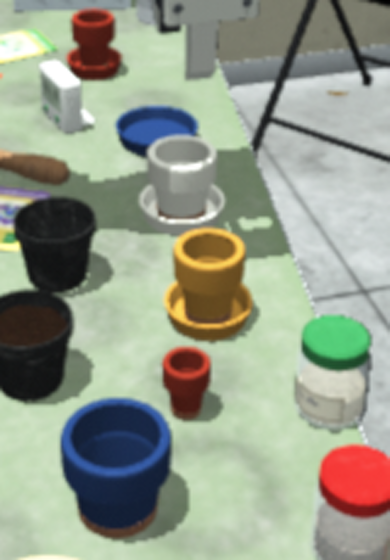

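Call:
move_arm(steps="0 -0.006 0.015 0 0;0 -0.016 0.042 0 0;0 -0.03 0.078 0 0;0 -0.044 0.114 0 0;0 -0.058 0.15 0 0;0 -0.071 0.186 0 0;0 -0.085 0.222 0 0;0 -0.099 0.258 0 0;0 -0.111 0.289 0 0;0 -0.12 0.312 0 0")

```text
clock: 24.95
position: [0.406, -0.3276, 0.1623]
ee_rot: [1.034, 1.314, -1.036]
force: [-0.4, 0.1, -0.4]
width: 1.002
```

Call:
move_arm(steps="0 -0.005 0.013 0 0;0 -0.006 0.015 0 0;0 -0.006 0.015 0 0;0.03 -0.006 0.015 0 0;0.065 -0.006 0.015 0 0;0.095 -0.006 0.015 0 0;0.115 -0.006 0.015 0 0;0.124 -0.006 0.015 0 0;0.124 -0.006 0.015 0 0;0.124 -0.006 0.015 0 0")

```text
clock: 25.78
position: [0.4064, -0.3393, 0.0404]
ee_rot: [1.031, 1.313, -1.031]
force: [0.7, -1.2, 0.7]
width: 1.002
```

```bash
python3 look.py s 240,260,400,410 400,180,540,340;python3 -c "
from h import *
print(rel((.405,-.341,.0375)))"
```

```text
{'clock': 25.8833, 'position': [0.4068, -0.3405, 0.0414], 'ee_rot': [1.0317, 1.3103, -1.0311], 'force': [-0.2812, 0.0642, 0.6343], 'width': 1.0037, 'joints': [0.7498, 0.5267, -0.2077, 1.9821, 0.1726, 0.6471, -0.9007]}
[ 0.0039 -0.0019  0.    ]
```

View pics/sside.png

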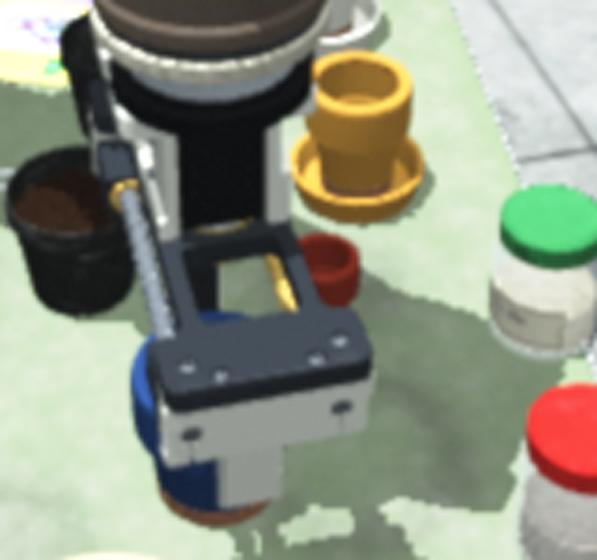

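Call:
move_arm(steps="0.002 -0.001 0 0 0;0.002 -0.001 0 0 255;0.002 -0.001 0 0 255;0.002 -0.001 0 0 255;0.002 -0.001 0 0 255;0.002 -0.001 0 0 255;0.002 -0.001 0 0 255;0.002 -0.001 0 0 255;0.002 -0.001 0 0 255", squeeze=20)

```text
clock: 26.63
position: [0.4047, -0.3409, 0.0382]
ee_rot: [1.032, 1.312, -1.032]
force: [-0.7, -0.0, 5.5]
width: 0.763
```

Call:
move_arm(steps="-0.01 0 0 0 255;-0.03 0 0 0 255;-0.06 0 0 0 255;-0.09 0 0 0 255;-0.12 0 0 0 255;-0.14 0 0 0 255;-0.15 0 0 0 255;-0.15 0 0 0 255;-0.15 0 0 0 255")

```text
clock: 27.38
position: [0.4044, -0.3407, 0.1876]
ee_rot: [1.032, 1.312, -1.033]
force: [-0.5, 0.0, -1.5]
width: 0.762
```

```bash
python3 look.py t 240,230,400,410 400,180,540,340; python3 -c "
from h import *
print(rel((.4285,.1485,.188)))"
```

```text
{'clock': 27.4833, 'position': [0.4038, -0.3403, 0.1863], 'ee_rot': [1.0326, 1.3151, -1.0328], 'force': [-0.6881, 0.4052, -1.8144], 'width': 0.7587, 'joints': [0.7895, 0.3358, -0.2454, 1.8436, 0.0966, 0.9763, -0.8302]}
[-0.001   0.1392 -0.4692]
```

View pics/tside.png

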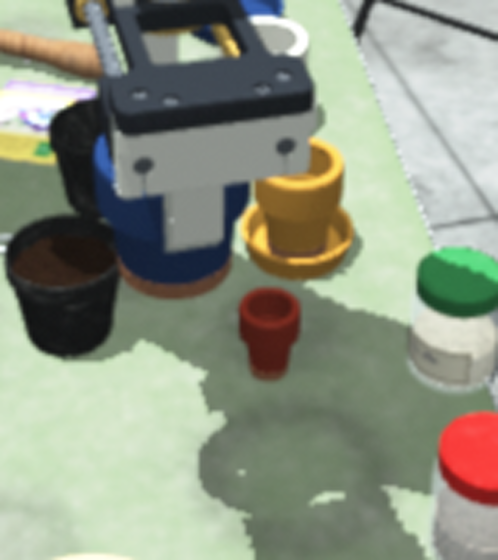

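Call:
move_arm(steps="0 0.004 -0.014 0 255;0 0.012 -0.04 0 255;0 0.023 -0.077 0 255;0 0.034 -0.115 0 255;0 0.045 -0.153 0 255;0 0.056 -0.191 0 255;0 0.068 -0.229 0 255;0 0.079 -0.267 0 255;0 0.09 -0.305 0 255;0 0.102 -0.343 0 255")

```text
clock: 28.32
position: [0.4214, 0.0188, 0.187]
ee_rot: [1.031, 1.314, -1.033]
force: [1.0, 0.8, -1.6]
width: 0.762
```

Call:
move_arm(steps="0 0.011 -0.038 0 255;0 0.022 -0.073 0 255;0 0.031 -0.103 0 255;0 0.036 -0.122 0 255;0 0.037 -0.126 0 255;0 0.037 -0.126 0 255;0.03 0.037 -0.126 0 255;0.065 0.037 -0.126 0 255;0.09 0.037 -0.126 0 255;0.11 0.037 -0.126 0 255")

```text
clock: 29.15
position: [0.4278, 0.1453, 0.0755]
ee_rot: [1.031, 1.313, -1.037]
force: [0.2, 0.5, -0.8]
width: 0.763
```

Call:
move_arm(steps="0.01 0 0 0 255;0.016 0 0 0 255;0.016 0 0 0 255;0.016 0 0 0 255")

```text
clock: 29.48
position: [0.4297, 0.1475, 0.0625]
ee_rot: [1.033, 1.312, -1.032]
force: [-0.5, -0.5, -0.6]
width: 0.762
```

```bash
python3 look.py u 250,160,390,290 210,200,350,320; python3 -c "
from h import *
print(rel((.4285,.1485,.0432)))"
```

```text
{'clock': 29.5833, 'position': [0.4301, 0.1479, 0.0629], 'ee_rot': [1.0336, 1.311, -1.0312], 'force': [0.0899, 0.113, -0.5887], 'width': 0.7567, 'joints': [-0.0774, 0.4348, -0.4736, 2.1284, 0.3259, 0.6453, -2.1092]}
[ 0.0197 -0.0014 -0.001 ]
```

View pics/uside.png

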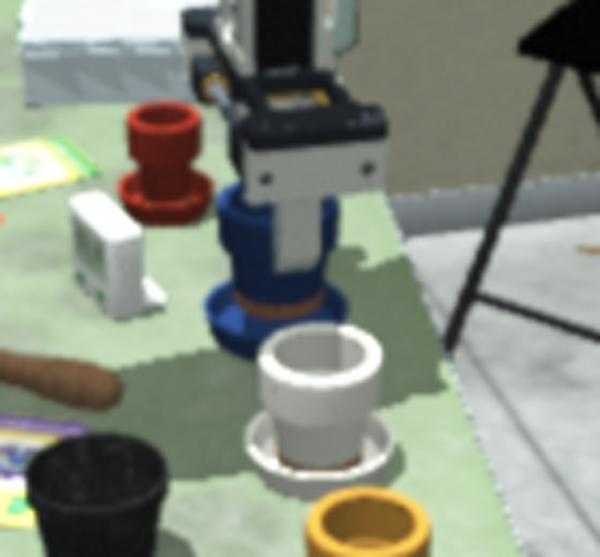

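Call:
move_arm(steps="0.005 -0.001 -0.0005 0 255;0.01 -0.001 -0.0005 0 255;0.014 -0.001 -0.0005 0 255;0.0165 -0.001 -0.0005 0 255;0.0175 -0.001 -0.0005 0 255;0.0185 -0.001 -0.0005 0 255;0.019 -0.001 -0.0005 0 255;0.0193 -0.001 -0.0005 0 255;0.0193 -0.001 -0.0005 0 255")

```text
clock: 30.33
position: [0.4282, 0.148, 0.0431]
ee_rot: [1.032, 1.312, -1.032]
force: [-2.8, -1.3, 9.1]
width: 0.764
```

Call:
move_arm(steps="-0.0004 0 0 0 255;-0.0004 0 0 0 255;-0.0004 0 0 0 55;-0.0004 0 0 0 40;-0.0004 0 0 0 25;-0.0004 0 0 0 10;-0.0004 0 0 0 0;-0.0004 0 0 0 0")

```text
clock: 31.0
position: [0.4282, 0.148, 0.043]
ee_rot: [1.032, 1.312, -1.032]
force: [0.2, 1.0, -0.8]
width: 0.996
```

Call:
move_arm(steps="-0.001 0 0 0 0;-0.015 0 0 0 0;-0.04 0 0 0 0;-0.07 0 0 0 0;-0.1 0 0 0 0;-0.13 0 0 0 0;-0.16 0 0 0 0;-0.18 0 0 0 0;-0.18 0 0 0 0")

```text
clock: 31.75
position: [0.4302, 0.1491, 0.2272]
ee_rot: [1.036, 1.308, -1.027]
force: [0.8, -0.0, 0.5]
width: 1.0
```

```bash
python3 look.py v 240,140,440,420 160,200,500,330; python3 -c "
from h import *
print(rel((.38,-.2,.22)))"
```

```text
{'clock': 31.85, 'position': [0.4286, 0.148, 0.2236], 'ee_rot': [1.0334, 1.3108, -1.0313], 'force': [-1.0094, 0.8272, -0.7077], 'width': 0.9993, 'joints': [0.0359, 0.2107, -0.5662, 1.9405, 0.1326, 1.0248, -1.9225]}
[ 0.0035 -0.129   0.3268]
```

View pics/vside.png

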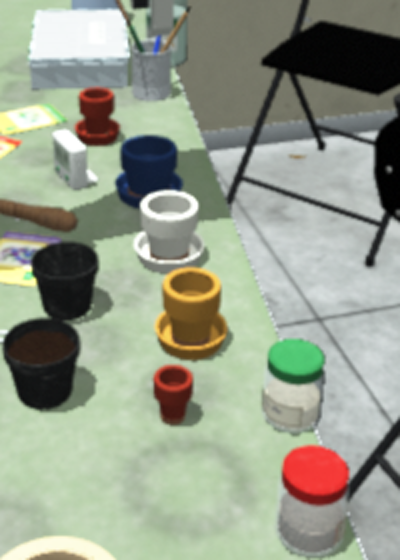

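View pics/vtop.png

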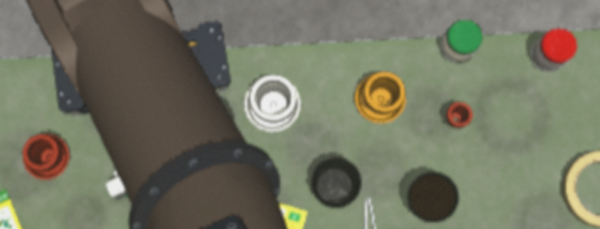

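Move the arm out of the top view to check all four.

Call:
move_arm(steps="0 -0.006 0.015 0 0;0 -0.016 0.04 0 0;0 -0.029 0.073 0 0;0 -0.043 0.108 0 0;0 -0.057 0.143 0 0;0 -0.07 0.178 0 0;0 -0.084 0.213 0 0;0 -0.098 0.248 0 0;0 -0.11 0.28 0 0;0 -0.12 0.303 0 0")

```text
clock: 32.68
position: [0.3812, -0.1777, 0.2217]
ee_rot: [1.033, 1.313, -1.036]
force: [0.8, 0.1, -0.0]
width: 0.998
```

Call:
move_arm(steps="0 0 0.02 0 0;0 0 0.05 0 0;0 0 0.09 0 0;0 0 0.13 0 0;0 0 0.16 0 0;0 0 0.18 0 0;0 0 0.18 0 0;0 0 0.18 0 0")

```text
clock: 33.35
position: [0.4245, -0.3499, 0.2211]
ee_rot: [1.034, 1.315, -1.034]
force: [-0.1, 0.5, -0.3]
width: 1.0
```

```bash
python3 look.py w 240,140,440,300 160,210,440,310; python3 - <<'E'
from h import *
t=load("wtop");s0=load("top0")
C=[]
for c,x,y,D in[("red",.356,.3115,.065),("blue",.4278,.1486,.086),("white",.45,.006,.079),("yel",.4698,-.1431,.072)]:
    C+=[(x,y,.018,D),(x,y,.069,D-.016)]
over(t,C,(165,225,400,310),"pics/w2.png",3)
E
```

```text
{'clock': 33.45, 'position': [0.4249, -0.3482, 0.2219], 'ee_rot': [1.0321, 1.3152, -1.0317], 'force': [-0.7142, 0.234, 1.0179], 'width': 1.001, 'joints': [0.7324, 0.3294, -0.187, 1.7514, 0.068, 1.0695, -0.8096]}
```

View pics/w2.png

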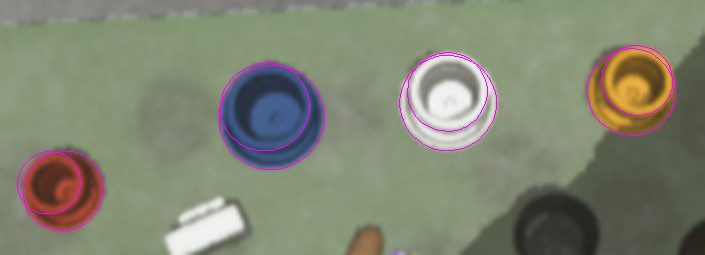

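View pics/wside.png

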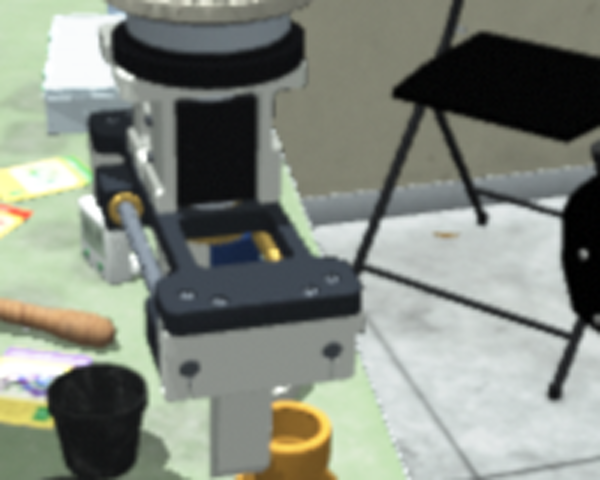

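```bash
python3 - <<'E'
from h import *
t=load("wtop");s=load("vside")
a=cv2.resize(t["img"][270:310,165:215],(500,400),interpolation=2)
b=cv2.resize(s["img"][180:245,270:340],(300,279),interpolation=2)
cv2.imwrite("pics/x1.png",a);cv2.imwrite("pics/x2.png",cv2.resize(s["img"][175:275,270:360],(540,600),interpolation=2))
W=pts(s)
for n,x,y in[("red",.358,.311),("blue",.43,.148),("white",.453,.007),("yel",.472,-.142)]:
    m=(np.hypot(W[...,0]-x,W[...,1]-y)<.04)&(W[...,2]>.063);q=W[m]
    A=np.c_[q[:,:2],np.ones(len(q))];c=np.linalg.lstsq(A,q[:,2],rcond=None)[0]
    m2=q[q[:,2]>np.percentile(q[:,2],60)]
    print(n,len(q),np.percentile(q[:,2],[50,95]).round(4),q[:,:2].mean(0).round(4),(q[:,:2].min(0)+q[:,:2].max(0)).round(4)/2)
for c,x,y,r in[("red",.356,.3115,.065),("blue",.4278,.1486,.086),("yel",.4698,-.1431,.072)]:
    u,v=proj(t,(x,y,.018));print(c,circ(t,(int(u),int(v)),24,c,.018))
E
```

```text
red 115 [0.0679 0.0708] [0.3591 0.3055] [0.35925 0.3092 ]
blue 2259 [0.3915 0.518 ] [0.4291 0.1277] [0.42945 0.1451 ]
white 249 [0.0686 0.0712] [0.4543 0.0024] [0.455 0.006]
yel 301 [0.0689 0.0711] [ 0.4732 -0.147 ] [ 0.47315 -0.1441 ]
red [0.3565 0.3126 0.064  0.3563 0.3122 0.0603]
blue [0.4292 0.1489 0.0816 0.4288 0.1489 0.0783]
yel [ 0.4712 -0.1435  0.0742  0.471  -0.1437  0.0694]
```

View pics/x1.png

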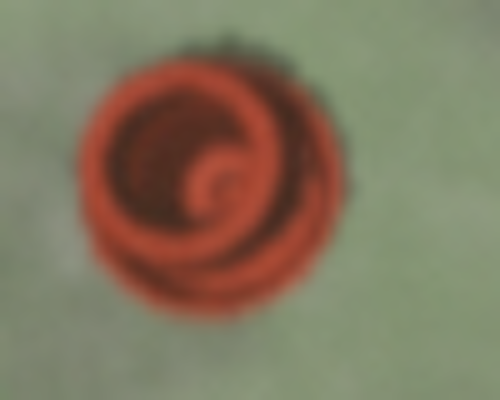

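View pics/x2.png

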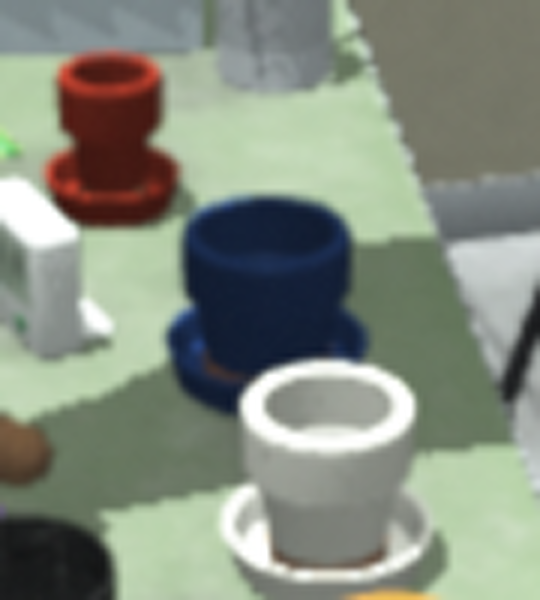

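```bash
python3 -c "
from cell import arm
print(arm.sign_off())"
```

```text
the job is handed in; nothing more can be done
None
```

I took the nest apart in the order red, yellow, white, blue, and set each pot down in the saucer of its own colour. The job was handed in at about 33.5 s with the gripper clear of everything.

- **Upright:** the last pictures show all four pots standing in their saucers. The rims of the red, yellow and white pots read about 69 mm high, which is what a foot flat in the well should give. The same depth check on the blue pot was spoiled because the gripper was still above it. I judged blue by eye and by its set-down height, which matched a foot on the well floor.
- **Centring:** in the top view the red rim sits up to about 5 mm off where I expected, and the blue rim slightly less. The side view does not show this and had put red's foot within about 2 mm of centre before I set it down. Both are inside the 9 mm of room. The two cameras disagreed by 2–4 mm in x throughout, and I corrected for that using the finger position.
- **Saucers and jars:** the red, blue and yellow saucers measured within about 1.5 mm of where they started, and white looked unmoved in the overlay. The two jars also looked unmoved by eye; I did not measure them at the end. I left the small look-alike red pot alone.
- **Forces:** contact force at set-down stayed at or below about 17 N.

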